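# Clear the hammer off the polisher and mount its bowl

### The job

Someone left the chasing hammer lying across the polishing machine. First pick it up and lay it flat on the floor of the wooden tool tray, then pick up the orange polishing bowl and mount it on the machine upright, with both steel pegs through the holes in its ears, so that it sits fully down on the deck. Set both things down rather than dropping them, and leave the other things on the bench where they are.

Things in the scene. Friction and masses are not known exactly. Their poses are not given: they have to be found in the camera images.
- polisher: Fixed low polishing machine: blue housing with an aluminium deck on top, 190 (x) x 230 (y) x 60 mm high; control panel on its -x side. Origin at the centre of its underside, z up. Two steel pegs stand on the deck at y = +88 and y = -88 mm, x = 0: 12 mm in diameter, 24 mm high, the last 8 mm tapering to 6 mm.
- deck (a point): Centre of the top of the deck, 60 mm above the origin of the polisher, with the same axes. The bowl's origin belongs here.
- peg_a (a point): Top of the peg at the +y side of the polisher (24 mm above the deck).
- peg_b (a point): Top of the peg at the -y side of the polisher.
- bowl: Loose orange bowl, about 0.5 kg: foot 110 mm, rim 144 mm in diameter, rim 68 mm high. Origin at the centre of its flat underside, z up. Two black ears, 36 mm wide, 8 mm thick, flush with the underside, stick out along +y and -y to 106 mm from the centre; each has a 16 mm through hole at y = +-88 mm. A central post carries a black grip bar. Half a turn about z makes no difference.
- bowl_grip (a point): Centre of the bowl's black grip bar: 50 mm along the bowl's x, 22 mm along its y (grasp across this), 26 mm high (94 to 120 mm above the underside of the bowl, all of it above the rim); this point is 107 mm above the underside.
- ear_a (a point): Centre of the hole in the +y ear, level with the underside of the bowl.
- ear_b (a point): Centre of the hole in the -y ear, level with the underside of the bowl.
- hammer: Loose chasing hammer, about 0.36 kg, lying flat across the deck between the pegs. Origin at the underside, below the middle of the steel head; z up. Wooden handle 18 mm wide, 22 mm high, along -x to x = -220 mm; stub to x = +20. Head 22 mm (x) by 22 mm high, from y = -40 to y = +37 mm. Centre of mass about 33 mm from the head middle, on the handle.
- hammer_hold (a point): Place to hold the hammer: centre of the handle 36 mm from the middle of the head (11 mm above the underside).
- hammer_head (a point): Middle of the hammer's head (11 mm above the underside).
- hammer_butt (a point): Free end of the handle (11 mm above the underside), 220 mm from the middle of the head.
- tray: Fixed dark wooden tool tray, open on top, empty: 310 (x) x 130 (y) x 28 mm outside, walls and floor 5 mm thick. Origin at the centre of its underside, long side along its x. It may stand left or right of the machine, the bowl at the other side.
- bench_block: Bystander: square steel block 60 x 60 x 22 mm, origin under its centre.
- punch_a: Bystander: dark steel punch lying on the table, about 113 x 10 x 10 mm.
- punch_b: Bystander: another such punch.
- jar: Bystander: jar with green cap, 60 mm in diameter, 75 mm high, origin under its centre.
- dish: Bystander: small copper dish, 110 mm in diameter, 35 mm high, origin under its centre.
- brush: Bystander: brush lying on the table.
Mind the look-alikes: they are no part of the job. Several things have the shape of the bowl; the one meant has the colours described above. What is shaped like the hammer but red is not meant.

How it is judged:
On the way, in this order (a step that is already met when the one before it is completed fails the run):
1. the hammer lies flat on the floor of the tool tray, let go (x of hammer_head in the frame of tray between -0.15 and 0.15 m and y of hammer_head in the frame of tray between -0.06 and 0.06 m and z of hammer_head in the frame of tray between 0.005 and 0.024 m and x of hammer_butt in the frame of tray between -0.15 and 0.15 m and y of hammer_butt in the frame of tray between -0.06 and 0.06 m and z of hammer_butt in the frame of tray between 0.005 and 0.024 m and contact force between the fingers and hammer below 0.1 N and linear speed of hammer below 0.03 m/s), for 0.2 s.
2. the bowl is seated on both pegs, let go (horizontal distance between bowl and deck below 0.005 m and z of bowl in the frame of deck between -0.004 and 0.004 m and angle between the x axis of bowl and the x axis of polisher, either way round below 0.06 rad and angle between bowl's own z axis and vertical below 0.04 rad and contact force between the fingers and bowl below 0.1 N and linear speed of bowl below 0.02 m/s), for 0.2 s.
At the end, for the whole second after the job is handed in: Hammer at rest in the tray: head middle and handle end within 150 mm (along) and 60 mm (across) of its centre, 5 to 24 mm above its underside. Bowl at rest on the deck: origin within 5 mm sideways, 4 mm in height, tilt under 0.04 rad, ears in line with the pegs within 0.06 rad. Both let go (all of step 1 and all of step 2); the robot touches nothing.
It fails at once if a bystander is moved by more than 30 mm (distance of any of bench_block, punch_a, punch_b, jar, dish, brush from where it was at the start of the episode above 0.03 m).
It fails at once if the hammer is dropped: it moves faster than 0.8 m/s (a fall of about 30 mm) out of the fingers (contact force between the fingers and hammer below 0.05 N and linear speed of hammer above 0.8 m/s).
It fails at once if the bowl is dropped: it moves faster than 0.6 m/s (a fall of about 20 mm) out of the fingers (contact force between the fingers and bowl below 0.05 N and linear speed of bowl above 0.6 m/s).
It also fails if it takes over 59 s, if anything falls off the work surface, if the arm or the gripper's body presses on something with over 40 N, if the wrist force passes 120 N, or if a joint passes its speed limit or range.

### The arm

A 6-joint arm with a two-finger parallel gripper is mounted at the origin on the work surface. World frame = base frame: x ahead of the robot, y to its left, z up, the work surface at z = 0. Lengths are in m, angles in rad, forces in N, time in s.
With the tool pointing down it reaches from about 0.35 to 0.775 m from the base axis. Payload 5.5 kg.
Tool frame: the origin (TCP) lies midway between the tips of the shut fingers; the grasp point (between the pads) lies 19 mm behind it; z points along the fingers, y is the line along which they close (so a half turn about z gives the same grasp; the last joint's range is limited). The gripper opens to 85 mm and grips with 20 to 120 N. Pads are 22 mm wide; open, the fingers measure 114 mm over their backs; the gripper's body (76 mm by 85 mm) begins 54 mm behind the grasp point. The pads swing forward as they close: fully open they stand 13 mm farther back than shut.
Start: joints at [-1.486, 0.313, 0.046, 1.304, 0, 1.431], TCP at [0.128, -0.561, 0.231] pointing down, gripper open.
Joint ranges: [-2.76, 2.76], [-0.86, 1.69], [-1.03, 1.26], [-2.2, 2.34], [-1.47, 1.5], [-3.14, 3.14]. Speed limits (rad/s): [2.57, 2.57, 3.14, 3.14, 3.14, 3.14].

### API

Orientations are given as a unit quaternion [w, x, y, z].
In Python, from workcell import get_state, read_camera, camera_info, hand_in, recognise gives the robot as it stands.
- The arm moves only by the tool arm_command, never from a script. Its argument "moves" is one flat list of numbers, 7 for each row, row after row: the opening, from -1 (shut) to 1 (fully open), then the shift along the tool's x, y, z in mm, then the turn, a rotation vector about the tool's x, y, z in rad. A call has 1 to 8 rows; each row shifts and turns the commanded pose from where the row before left it, along the tool's axes as they then stand; what a row does not reach is not made up. A row lasts 1/8 s, in which the tool goes at most 62.5 mm and 10.7 degrees, less where a joint would pass 70% of its speed; a pose out of reach is approached as far as the arm can. A call with a gripper value outside its range is refused whole. The fingers move at their own pace and stop on an object; "newtons" is the grip in N (left out, the last holds). Time passes only in rows, so rows that do not move let the fingers close. It gives the time, the measured TCP pose, the force, the opening and the grip force at its end, in the units of the state.
- get_state(): the state, without advancing time (a new reading comes with each control period).
- read_camera(name): name is "side" or "top" or "wrist"; returns (picture, depth): 400x640x3 uint8, blue, green, red; 400x640 float32, m along the optical axis (not along the pixel's ray), 0 where there is no reading.
- camera_info(name): a dict with "fovy" (degrees; the focal length in pixels is half the picture's height over the tangent of half this angle, whatever the lens; pixels are square), "cx", "cy" (the principal point, pixels), "eye" and "orientation" of the camera in the world; the wrist camera has in their place "tool_from_camera" (4x4, takes a point from camera to tool coordinates, whose origin is the TCP and whose axes are the flange's). Camera axes: x right, y down, z forward; pixel columns grow to the right and rows downward; lengths in m; the calibration is good to about 2 mm. The wrist camera is an equidistant fisheye: a pixel r from the principal point sees the ray r / f radians off the axis. A picture is of the moment at which its call begins: read the wrist's pose just before it. camera_info takes no time and is no camera call.
- hand_in(): hands the job in; it is judged then, once.
Trained networks look in the newest picture that a camera, given by its name, has taken for a name from the list of things; names that differ only in an ending like _2 or _b are one class to them, and where a whole thing is asked for, a point or a joint stands for the part that bears it (a point fixed in the world has none). Each returns a list of dicts, best first, with "confidence" (0 to 1); they miss things now and then, are a little off and sometimes report something else, mostly with a low value. They report only what shows in the picture. A call takes as long as a camera call. They do not tell look-alikes from the thing itself.
- recognise(camera, label): "point" ([column, row] in pixels, amid what is visible of it).
The state is a dict: "clock": time; "joint_pos": joint angles; "qvel": joint speeds; "tau": joint torques, N m; "tcp_pos": TCP position; "orientation": TCP orientation; "wrist_force": force on the tool from outside, world axes, zero at the start; "ft_torque": the same for the moment, N m; "finger_gap": finger opening in m; "grip_force": force on a finger pad.
Only numpy, scipy, OpenCV 4.12 (cv2) and the standard library are available. Lean on these libraries where they do the work, as an engineer would, in place of code of your own. Each camera call takes 0.05 s, during which the arm holds its last target. There are 200 camera calls.

## Working session

There is one attempt and no reset: what is moved stays moved. The work goes in short steps, Python scripts to look and compute and a tool call to move; the robot and the scene stay as the last step left them, time stands still between calls to the robot, and variables do not carry over. Pictures are saved under pics/ and viewed, at most 10 in all, crops included, and the job is handed in when it is done.

Besides the shell and the picture viewer there is one more tool, called as name(argument=value, ...), one argument or row to a line, values as JSON. arm_command: Moves the arm, as the interface text tells. Its arguments: {"type":"object","properties":{"moves":{"type":"array"},"newtons":{"type":"number"}},"required":["moves"]}

```bash
mkdir -p pics; ls; cat > h.py <<'E'
import numpy as np, cv2
from scipy.spatial.transform import Rotation as R
from workcell import *
def q2m(q): return R.from_quat(np.r_[q[1:],q[0]]).as_matrix()
def cam(name):
    s=get_state(); im,d=read_camera(name); i=camera_info(name)
    if name=="wrist":
        T=np.eye(4);T[:3,:3]=q2m(s["orientation"]);T[:3,3]=s["tcp_pos"]; T=T@np.array(i["tool_from_camera"])
    else:
        T=np.eye(4);o=np.array(i["orientation"]);T[:3,:3]=o if o.shape==(3,3) else q2m(o);T[:3,3]=i["eye"]
    return im,d,i,T
def cloud(im,d,i,name):
    h,w=d.shape; f=h/2/np.tan(np.radians(i["fovy"])/2)
    u,v=np.meshgrid(np.arange(w),np.arange(h)); x=(u-i["cx"]);y=(v-i["cy"])
    if name=="wrist":
        r=np.hypot(x,y)+1e-9; t=r/f; k=np.tan(np.minimum(t,1.5))/r
    else: k=1/f
    return np.stack([x*k*d,y*k*d,d],-1)
def world(name):
    im,d,i,T=cam(name); P=cloud(im,d,i,name)@T[:3,:3].T+T[:3,3]; P[d<=0]=np.nan
    return im,P
E
python3 - <<'E'
from h import *
for n in("top","side"):
    im,P=world(n); cv2.imwrite(f"pics/{n}0.png",im); np.save(f"{n}0.npy",P); print(n,camera_info(n))
for n in("bowl","hammer","tray","polisher","peg_a","hammer_head","hammer_butt"):
    print(n,[(np.round(r["point"]).tolist(),round(r["confidence"],2)) for r in recognise("top",n)[:5]])
print(get_state())
E
```

```text
pics
top {'fovy': 52.75456617955247, 'cx': 323.7516433223627, 'cy': 192.35993951442975, 'eye': array([0.36502864, 0.01195422, 1.68378438]), 'orientation': array([ 0.02098903, -0.69872902,  0.71474855, -0.02171947])}
side {'fovy': 42.47260688287027, 'cx': 320.4109421679538, 'cy': 196.0284314157531, 'eye': array([ 0.30046509, -1.30392388,  1.42379432]), 'orientation': array([-0.37840007,  0.92352629, -0.05787578,  0.02372697])}
bowl [([410.0, 174.0], 0.92), ([428.0, 235.0], 0.84)]
hammer [([240.0, 271.0], 0.94), ([324.0, 167.0], 0.82)]
tray [([186.0, 185.0], 0.64), ([241.0, 185.0], 0.61), ([302.0, 215.0], 0.18)]
polisher [([328.0, 166.0], 0.65)]
peg_a [([326.0, 166.0], 0.81)]
hammer_head [([243.0, 268.0], 0.67), ([327.0, 167.0], 0.53)]
hammer_butt [([327.0, 170.0], 0.9), ([240.0, 268.0], 0.78)]
{'clock': 0.45, 'joint_pos': array([-1.48558657e+00,  3.13248765e-01,  4.59829796e-02,  1.30359600e+00,
       -6.26187776e-06,  1.43120731e+00]), 'qvel': array([ 0.00117828, -0.0019285 ,  0.00176741,  0.00072736, -0.00052156,
        0.000243  ]), 'tau': array([-8.71454686e-04, -4.79932487e+01,  2.98462522e+01,  3.32850679e-03,
       -9.15691203e-05,  2.00246305e-06]), 'tcp_pos': array([ 0.12816698, -0.56051825,  0.23124748]), 'orientation': array([-3.28045259e-05,  9.93689836e-01,  1.12162870e-01, -2.23993373e-06]), 'wrist_force': array([ 0.17564025, -0.52542966, -0.21136787]), 'ft_torque': array([-0.00762123,  0.00063964, -0.01993747]), 'grip_force': 0.0, 'finger_gap': 0.08544393613080813}
```

View pics/top0.png

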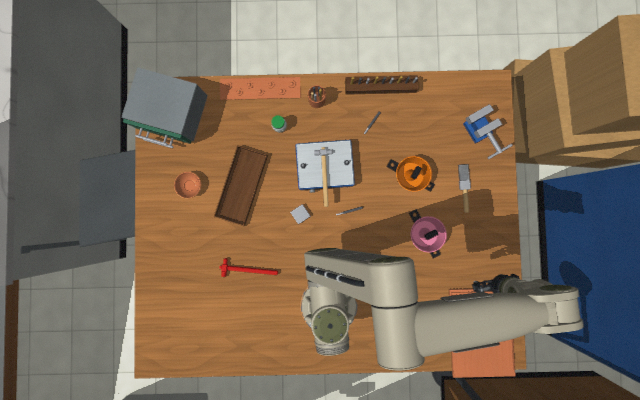

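View pics/side0.png

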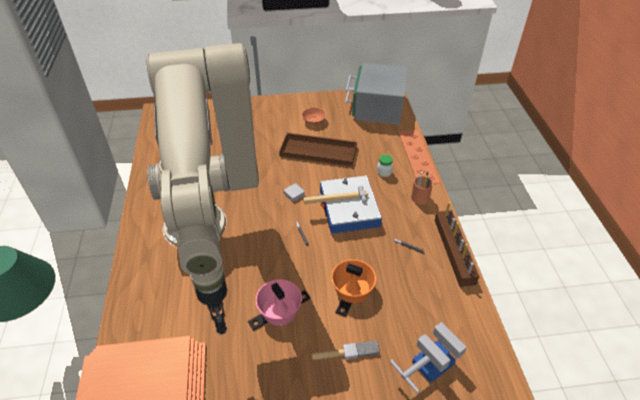

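The top view shows these candidates:
- **Hammers:** the steel and wood one lies on the machine, head (324,151), butt (325,205). The red one at (248,268) is a look-alike.
- **Bowls:** the orange one is at (414,173). The pink one at (428,235) is a look-alike.
- **Other round things:** copper dish at (188,184).
- **Tray:** (243,185).

I choose the hammer on the machine and the orange bowl.

```bash
python3 - <<'E'
from h import *
for n in("top","side"):
    im=cv2.imread(f"pics/{n}0.png");P=np.load(f"{n}0.npy");X,Y,Z=P[...,0],P[...,1],P[...,2]
    hsv=cv2.cvtColor(im,cv2.COLOR_BGR2HSV).astype(int)
    def reg(m,name):
        if m.sum()<5: print(n,name,"few");return
        q=P[m]; r=cv2.minAreaRect((q[:,:2]*1000).astype(np.float32)); print(n,name,m.sum(),"rect c",np.round(r[0],1),"size",np.round(r[1],1),"ang",round(r[2],2),"z med",np.round(np.nanpercentile(q[:,2],[5,50,95])*1000,1))
    box=lambda a,b,c,d:(X>a)&(X<b)&(Y>c)&(Y<d)
    reg(box(.5,.85,-.15,.15)&(Z>.05)&(Z<.068)&(hsv[...,1]<70),"deck")
    reg(box(.4,.85,-.07,.07)&(Z>.07)&(hsv[...,1]>70),"handle")
    reg(box(.6,.85,-.07,.07)&(Z>.072)&(hsv[...,1]<=70),"head")
    for s,nm in((1,"pegA"),(-1,"pegB")): reg(box(.55,.8,-.15,.15)&(s*Y>.06)&(Z>.066),nm)
    reg(box(.4,.85,.2,.5)&(Z>.02)&(Z<.04),"traytop"); reg(box(.4,.85,.2,.5)&(Z>.001)&(Z<.012)&(hsv[...,2]<110),"trayfloor")
    reg(box(.55,.8,-.5,-.25)&(Z>.085)&(Z<.13),"grip")
    reg(box(.55,.8,-.5,-.25)&(Z>.055)&(Z<.075)&(hsv[...,1]>150),"rim")
    reg(box(.5,.85,-.5,-.2)&(Z>.003)&(Z<.015)&(hsv[...,2]<70),"ears")
    k=(X>.5)&(X<.85)&(Y>-.15)&(Y<.15)&(Z<.13)
    T=cv2.imread(f"pics/{n}0.png")
a=cv2.imread("pics/top0.png")[120:260,220:460];b=cv2.imread("pics/side0.png")[130:330,240:420]
cv2.imwrite("pics/c1.png",np.hstack([cv2.resize(a,None,fx=2,fy=2,interpolation=2)[:280],cv2.resize(b,(252,280),interpolation=2)]))
E
```

```text
top deck 1914 rect c [670.4   8.8] size [348.7 228.8] ang 3.04 z med [54.6 61.6 66.8]
top handle 266 rect c [628.4  29.7] size [442.8  64.4] ang 0.5 z med [75.3 83.6 90.9]
top head 114 rect c [717.9  41.5] size [239.2 103.6] ang 21.22 z med [74.2 80.8 93.7]
top pegA 65 rect c [605.4  86.4] size [112.1  54.9] ang 3.49 z med [66.2 68.5 82.5]
top pegB 60 rect c [610.7 -81.9] size [117.4  42.7] ang 1.7 z med [66.2 67.7 82.8]
top traytop 252 rect c [567.6 331.1] size [132.6 390.8] ang 70.96 z med [21.5 28.6 36.6]
top trayfloor 1850 rect c [624.6 363.4] size [274.2 448.6] ang 89.61 z med [ 1.8  6.3 11.1]
top grip few
top rim 91 rect c [ 576.4 -352.3] size [ 51.3 137.7] ang 0.44 z med [56.8 67.1 74.1]
top ears 56 rect c [ 648.4 -238.8] size [223.9  44. ] ang 28.74 z med [ 3.7 10.5 14.1]
side deck 1630 rect c [673.2   7.6] size [357.3 230.3] ang 3.47 z med [52.8 58.7 64.6]
side handle 329 rect c [628.3   3.2] size [449.3  68.6] ang 6.26 z med [70.9 78.7 85.9]
side head 109 rect c [728.9   6.5] size [ 79.8 238.6] ang 88.79 z med [ 73.   79.3 110.9]
side pegA 15 rect c [596.8  78.6] size [21.4 70.7] ang 70.68 z med [66.3 73.4 83.7]
side pegB 19 rect c [605.2 -91.6] size [78.8 28. ] ang 4.44 z med [67.6 72.6 84.2]
side traytop 242 rect c [630.2 357.6] size [462.  240.6] ang 5.67 z med [20.5 25.2 33. ]
side trayfloor 488 rect c [625.1 366. ] size [450.6 263.5] ang 0.6 z med [ 1.4  5.8 11.4]
side grip few
side rim 120 rect c [ 574.2 -353.4] size [ 46.2 133.5] ang 0.69 z med [56.1 63.6 71.2]
side ears 22 rect c [ 630.5 -308.1] size [344.3  49.6] ang 34.54 z med [ 3.2  7.1 11.5]
```

View pics/c1.png

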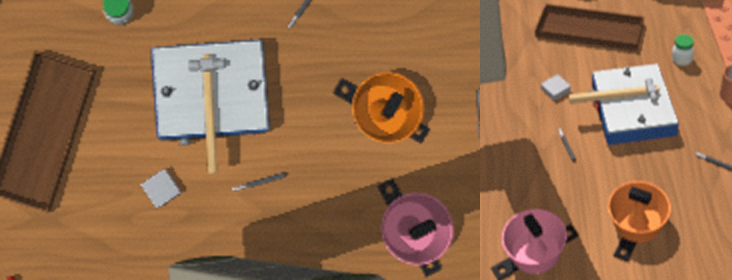

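The crop confirms the choice: the steel and wood hammer lies on the deck between two black-looking pegs. The orange bowl has its ears at about (392,165) and (431,186) in the full top picture, with the grip bar near (416,172). I'll refine by pixel segmentation.

```bash
python3 - <<'E'
from h import *
pts={"top":dict(head=(324,151),handle=(325,180),butt=(325,203),pegA=(303,165),pegB=(347,162),deckA=(310,180),bowlgrip=(416,172),earA=(392,165),earB=(431,186),tray=(243,185),jar=(279,123),block=(301,214),
 t1=(240,148),t2=(270,153),t3=(249,223),t4=(217,215)),
"side":dict(head=(363,196),butt=(306,199),pegA=(346,182),pegB=(355,215),bowlgrip=(354,270),earB=(344,308),tray=(319,150))}
for n in pts:
    P=np.load(f"{n}0.npy")
    for k,(u,v) in pts[n].items():
        print(n,k,np.round(np.nanmedian(P[v-1:v+2,u-1:u+2].reshape(-1,3),0)*1000).tolist())
E
```

```text
top head [627.0, 4.0, 85.0]
top handle [511.0, 3.0, 83.0]
top butt [420.0, 5.0, 82.0]
top pegA [573.0, 89.0, 82.0]
top pegB [581.0, -87.0, 75.0]
top deckA [514.0, 63.0, 62.0]
top bowlgrip [530.0, -351.0, 123.0]
top earA [575.0, -280.0, 1.0]
top earB [483.0, -439.0, 6.0]
top tray [505.0, 346.0, 5.0]
top jar [747.0, 183.0, 78.0]
top block [378.0, 105.0, 22.0]
top t1 [660.0, 357.0, 8.0]
top t2 [637.0, 231.0, 3.0]
top t3 [346.0, 323.0, 3.0]
top t4 [382.0, 453.0, 9.0]
side head [621.0, -8.0, 78.0]
side butt [412.0, 0.0, 82.0]
side pegA [574.0, 87.0, 63.0]
side pegB [577.0, -89.0, 71.0]
side bowlgrip [525.0, -361.0, 117.0]
side earB [487.0, -423.0, 2.0]
side tray [503.0, 356.0, 3.0]
```

```bash
cat >> h.py <<'E'
def plan(pos,yaw,n,grip=1,rnd=0,zrot=True,start=None):
    """rows from here to TCP pos (m), tool pointing down with tool x at world yaw"""
    s=get_state() if start is None else start; p=np.array(s["tcp_pos"])*1000; M=q2m(s["orientation"])
    G=R.from_euler("z",yaw).as_matrix()@np.diag([1,-1,-1.]); pos=np.array(pos)*1000
    rows=[]
    for k in range(n):
        d=M.T@(pos-p)/(n-k); w=R.from_matrix(M.T@G).as_rotvec()
        if np.linalg.norm(w)>2.5 and w[2]*plan.sgn<0: w=w-w/np.linalg.norm(w)*2*np.pi
        w=w/(n-k)
        d=np.round(d,rnd); w=np.round(w,3); rows.append([grip,*(d+0).tolist(),*(w+0).tolist()])
        p=p+M@d; M=M@R.from_rotvec(w).as_matrix()
    for i in range(0,n,8): print([x for r in rows[i:i+8] for x in r])
    return p,M
plan.sgn=-1
def yaw(s=None):
    M=q2m((s or get_state())["orientation"]); return np.arctan2(M[1,0],M[0,0])
E
python3 - <<'E'
from h import *
print(yaw()); print(np.round(camera_info("wrist")["tool_from_camera"],3),camera_info("wrist")["fovy"])
plan([.52,.003,.33],np.pi-.001,16)
E
```

```text
0.22479877807714332
[[-0.001 -0.955 -0.296  0.076]
 [ 1.    -0.001 -0.    -0.   ]
 [ 0.    -0.296  0.955 -0.143]
 [ 0.     0.     0.     1.   ]] 65.70646984690485
[1, 32.0, -29.0, -6.0, 0.0, 0.0, -0.182, 1, 36.0, -23.0, -6.0, 0.0, 0.0, -0.182, 1, 40.0, -16.0, -6.0, 0.0, 0.0, -0.182, 1, 42.0, -8.0, -6.0, 0.0, 0.0, -0.182, 1, 43.0, 0.0, -6.0, 0.0, 0.0, -0.182, 1, 42.0, 7.0, -6.0, 0.0, 0.0, -0.182, 1, 40.0, 15.0, -6.0, 0.0, 0.0, -0.182, 1, 37.0, 22.0, -6.0, 0.0, 0.0, -0.182]
[1, 32.0, 28.0, -6.0, 0.0, 0.0, -0.182, 1, 27.0, 34.0, -6.0, 0.0, 0.0, -0.183, 1, 20.0, 38.0, -6.0, 0.0, 0.0, -0.182, 1, 13.0, 41.0, -7.0, 0.0, 0.0, -0.183, 1, 5.0, 43.0, -6.0, 0.0, 0.0, -0.182, 1, -2.0, 43.0, -7.0, 0.0, 0.0, -0.183, 1, -10.0, 41.0, -6.0, 0.0, 0.0, -0.182, 1, -18.0, 39.0, -7.0, 0.0, 0.0, -0.183]
```

arm_command(
  moves=[1,32,-29,-6,0,0,-0.182,1,36,-23,-6,0,0,-0.182,1,40,-16,-6,0,0,-0.182,1,42,-8,-6,0,0,-0.182,1,43,0,-6,0,0,-0.182,1,42,7,-6,0,0,-0.182,1,40,15,-6,0,0,-0.182,1,37,22,-6,0,0,-0.182],
)

```text
clock: 1.45
tcp_pos: [0.3246, -0.2777, 0.2798]
orientation: [0.0, 0.665, 0.747, -0.0]
wrist_force: [0.6, -0.1, -0.0]
finger_gap: 0.0857
grip_force: 0.0
```

arm_command(
  moves=[1,32,28,-6,0,0,-0.182,1,27,34,-6,0,0,-0.183,1,20,38,-6,0,0,-0.182,1,13,41,-7,0,0,-0.183,1,5,43,-6,0,0,-0.182,1,-2,43,-7,0,0,-0.183,1,-10,41,-6,0,0,-0.182,1,-18,39,-7,0,0,-0.183],
)

```text
clock: 2.45
tcp_pos: [0.5208, 0.0042, 0.3306]
orientation: [0.0, -0.003, 1.0, -0.0]
wrist_force: [0.6, -1.0, -1.1]
finger_gap: 0.0858
grip_force: 0.0
```

arm_command(
  moves=[1,0,0,0,0,0,0,1,0,0,0,0,0,0],
)

```text
clock: 2.7
tcp_pos: [0.5199, 0.0029, 0.3301]
orientation: [-0.0, 0.001, 1.0, -0.0]
wrist_force: [-1.0, -0.1, -0.7]
finger_gap: 0.0852
grip_force: 0.0
```

```bash
python3 - <<'E'
from h import *
im,P=world("wrist"); cv2.imwrite("pics/w1.png",im); np.save("w1.npy",P)
E
```

```text
(no output)
```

View pics/w1.png

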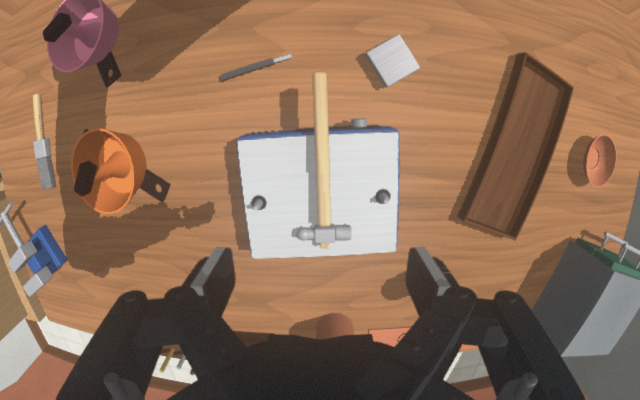

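The wrist picture shows the hammer head at (325,233) and butt at (320,75). The pegs are at (258,203) and (382,196), the tray corners at (525,55), (570,90), (513,238) and (455,220), and the orange bowl at (108,170).

```bash
cat > m.py <<'E'
from h import *
im=cv2.imread("pics/w1.png");P=np.load("w1.npy");X,Y,Z=P[...,0],P[...,1],P[...,2]
S=cv2.cvtColor(im,cv2.COLOR_BGR2HSV)[...,1]
v,u=np.mgrid[:400,:640]
def px(a,b,c,d): return (u>a)&(u<b)&(v>c)&(v<d)
def rect(m,name,er=1):
    m=cv2.erode(cv2.morphologyEx(m.astype(np.uint8),cv2.MORPH_OPEN,np.ones((3,3))),np.ones((er,er)))>0
    q=P[m];r=cv2.minAreaRect((q[:,:2]*1000).astype(np.float32));print(name,m.sum(),np.round(r[0],1),np.round(r[1],1),round(r[2],2),"z",np.round(np.percentile(q[:,2],[5,50,95])*1000,1));return q
h=rect(px(300,345,70,215)&(S>70)&(Z>.07),"handle")
sx=np.polyfit(h[:,0],h[:,1],1);print("handle slope",np.arctan(sx[0]),"y at .55",np.polyval(sx,.55),"xmin",h[:,0].min())
rect(px(295,358,220,250)&(S<70)&(Z>.072),"head")
rect(px(230,405,120,262)&(S<70)&(Z>.05)&(Z<.068),"deck")
for a,n in(((240,275,190,215),"pegB"),((368,398,183,210),"pegA")):
    m=px(*a)&(Z>.07);q=P[m];print(n,m.sum(),np.round(np.median(q,0)*1000,1));t=q[q[:,2]>.078];print("  top",len(t),np.round(t.mean(0)*1000,1),np.round((t.min(0)+t.max(0))*500,1))
rect(px(445,580,45,245)&(Z>.02)&(Z<.035),"trayrim")
rect(px(445,580,45,245)&(Z>.001)&(Z<.012)&(im[...,2]<115),"trayfloor",3)
E
python3 m.py
```

```text
handle 1811 [498.7   4.8] [186.6  18.9] 1.83 z [79.2 82.  83.5]
handle slope 0.03152209774715108 y at .55 0.006582130668626104 xmin 0.4054136812604537
head 736 [621.4   8.7] [24.5 74.5] 0.24 z [74.3 80.8 82.9]
deck 16528 [576.1   3. ] [184.6 227.9] 2.98 z [58.8 60.3 61.7]
pegB 67 [579.6 -83.4  79.6]
  top 42 [580.6 -84.1  82.5] [581.  -84.7  82.3]
pegA 65 [570.4  89.8  81.1]
  top 45 [571.9  90.1  82.4] [572.8  90.5  82. ]
trayrim 1895 [532.1 442.2] [323.5 310.6] 71.5 z [20.9 26.9 29.2]
trayfloor 1461 [530.4 440.2] [319.  302.9] 72.03 z [3.8 5.4 7.6]
```

```bash
cat >> m.py <<'E'
print("--tray")
m=px(445,580,45,245)&(Z>.001)&(Z<.035)&(im[...,2]<125)
n,l,st,c=cv2.connectedComponentsWithStats(cv2.morphologyEx(m.astype(np.uint8),cv2.MORPH_OPEN,np.ones((3,3))))
k=1+np.argmax(st[1:,4]);print(st[k])
t=l==k; rect(t,"all"); rect(t&(Z>.022),"rim"); rect(t&(Z<.01),"floor")
for s,z0,z1 in(("rim",.023,.033),("floor",.001,.009)):
    q=P[t&(Z>z0)&(Z<z1)];
    for a in(-.36,-.34,-.32,-.30,-.28):
        e=q[:,:2]@np.array([[np.cos(a),-np.sin(a)],[np.sin(a),np.cos(a)]]);lo,hi=np.percentile(e,[1,99],axis=0);print(s,a,np.round((hi-lo)*1000),np.round(R.from_euler("z",a).as_matrix()[:2,:2]@((lo+hi)/2)*1000))
cv2.imwrite("pics/mask.png",t.astype(np.uint8)*255)
E
python3 m.py | sed '1,/--tray/d'
```

```text
[ 457   53  116  186 9774]
all 9774 [503.8 349.9] [131.2 318.7] 71.05 z [ 3.9  5.9 27.9]
rim 1292 [503.1 350.2] [131.2 307.5] 71.05 z [22.7 27.1 29.3]
floor 6310 [503.  349.9] [129.6 306.6] 71.21 z [3.7 5.3 7.1]
rim -0.36 [308. 135.] [503. 350.]
rim -0.34 [307. 131.] [503. 350.]
rim -0.32 [306. 130.] [503. 351.]
rim -0.3 [307. 133.] [502. 351.]
rim -0.28 [308. 139.] [502. 351.]
floor -0.36 [297. 131.] [501. 350.]
floor -0.34 [297. 127.] [501. 350.]
floor -0.32 [297. 127.] [501. 350.]
floor -0.3 [297. 130.] [501. 350.]
floor -0.28 [297. 133.] [501. 350.]
```

```bash
python3 - <<'E'
from h import *
plan([.587,.0077,.063],np.pi+.0315,8)
E
```

```text
[1, -8.0, 1.0, 33.0, 0.0, 0.0, -0.004, 1, -8.0, 1.0, 33.0, 0.0, 0.0, -0.004, 1, -9.0, 1.0, 34.0, 0.0, 0.0, -0.004, 1, -9.0, 0.0, 33.0, 0.0, 0.0, -0.004, 1, -8.0, 0.0, 34.0, 0.0, 0.0, -0.004, 1, -9.0, 1.0, 33.0, 0.0, 0.0, -0.005, 1, -8.0, 0.0, 34.0, 0.0, 0.0, -0.004, 1, -9.0, 0.0, 33.0, 0.0, -0.001, -0.005]
```

arm_command(
  moves=[1,-14,1,35,0,0,-0.008,1,-14,1,40,0,0,-0.008,1,-14,1,40,0,0,-0.008,1,-14,1,40,0,0,-0.01,1,-12,0,40,0,0,0,1,0,0,35,0,0,0,0.3,0,0,20,0,0,0,0.3,0,0,14,0,0,0],
)

```text
clock: 3.75
tcp_pos: [0.5871, 0.0068, 0.0652]
orientation: [-0.001, -0.015, 1.0, -0.0]
wrist_force: [-0.3, 0.9, -0.3]
finger_gap: 0.0558
grip_force: 0.0
```

arm_command(
  moves=[0.2,0,0,3,0,0,0,0.2,0,0,0,0,0,0],
)

```text
clock: 4.0
tcp_pos: [0.5885, 0.0075, 0.064]
orientation: [0.0, -0.016, 1.0, -0.0]
wrist_force: [-0.3, 0.4, 0.1]
finger_gap: 0.0511
grip_force: 0.0
```

arm_command(
  moves=[-0.6,0,0,0,0,0,0,-1,0,0,0,0,0,0,-1,0,0,0,0,0,0,-1,0,0,0,0,0,0,-1,0,0,0,0,0,0],
  newtons=60,
)

```text
clock: 4.62
tcp_pos: [0.5888, 0.0077, 0.0644]
orientation: [0.001, -0.017, 1.0, -0.0]
wrist_force: [-1.2, -0.3, 6.1]
finger_gap: 0.0166
grip_force: 61.0
```

arm_command(
  moves=[-1,0,0,-5,0,0,0,-1,0,0,-15,0,0,0,-1,0,0,-25,0,0,0,-1,0,0,-25,0,0,0,-1,0,0,-10,0,0,0,-1,0,0,0,0,0,0],
)

```text
clock: 5.38
tcp_pos: [0.5885, 0.008, 0.1439]
orientation: [0.001, -0.017, 1.0, -0.0]
wrist_force: [-1.1, -0.2, -5.1]
finger_gap: 0.0167
grip_force: 59.8
```

```bash
python3 - <<'E'
from h import *
print(get_state()["tcp_pos"],get_state()["orientation"],get_state()["wrist_force"])
im,P=world("wrist"); cv2.imwrite("pics/w2.png",im); np.save("w2.npy",P)
plan([.5635,.329,.145],np.pi-.331,10,grip=-1)
E
```

```text
[0.58853444 0.00798746 0.14389961] [ 6.37393914e-04 -1.66413643e-02  9.99861315e-01 -9.26452195e-05] [-1.09670873 -0.22705543 -5.06199347]
[-1, 1.0, 32.0, 0.0, 0.0, 0.0, 0.036, -1, 3.0, 32.0, 0.0, 0.0, 0.0, 0.036, -1, 4.0, 32.0, 0.0, 0.0, 0.0, 0.037, -1, 5.0, 32.0, 0.0, 0.0, 0.0, 0.036, -1, 6.0, 32.0, 0.0, 0.0, 0.0, 0.037, -1, 7.0, 31.0, 0.0, 0.0, 0.0, 0.036, -1, 8.0, 31.0, -1.0, 0.0, 0.0, 0.037, -1, 9.0, 31.0, 0.0, 0.0, 0.0, 0.036]
[-1, 11.0, 30.0, -1.0, 0.0, 0.0, 0.037, -1, 12.0, 30.0, 0.0, 0.0, 0.0, 0.036]
```

View pics/w2.png

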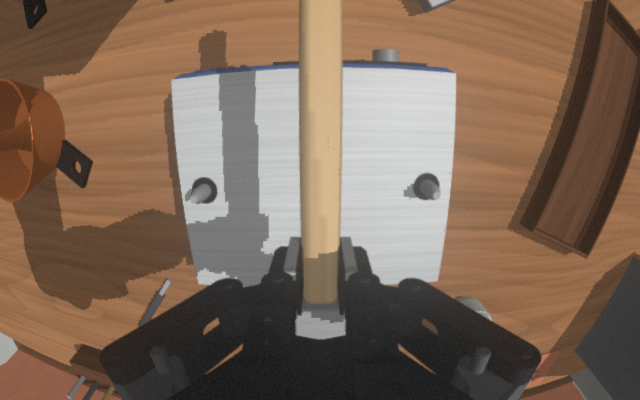

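The hammer is held straight along the view at (320,150). The pegs show at (205,190) and (428,187).

arm_command(
  moves=[-1,1,20,0,0,0,0.036,-1,3,34,0,0,0,0.036,-1,4,38,0,0,0,0.037,-1,5,38,0,0,0,0.036,-1,6,38,0,0,0,0.037,-1,7,38,0,0,0,0.036,-1,8,38,0,0,0,0.037,-1,10,34,0,0,0,0.036],
)

```text
clock: 6.42
tcp_pos: [0.5717, 0.2907, 0.1414]
orientation: [-0.001, 0.129, 0.992, -0.001]
wrist_force: [-0.4, 0.4, -4.0]
finger_gap: 0.0168
grip_force: 59.8
```

arm_command(
  moves=[-1,9,22,0,0,0,0.036,-1,8,12,0,0,0,0.036,-1,0,0,0,0,0,0,-1,0,0,0,0,0,0],
)

```text
clock: 6.92
tcp_pos: [0.5651, 0.3262, 0.1422]
orientation: [-0.001, 0.164, 0.986, -0.001]
wrist_force: [-0.4, -0.0, -3.9]
finger_gap: 0.0166
grip_force: 59.8
```

```bash
python3 - <<'E'
from h import *
P=np.load("w2.npy");im=cv2.imread("pics/w2.png")
q=P[5:220,312:330].reshape(-1,3);q=q[q[:,2]>.1];print("handle z slope",np.polyfit(q[:,0],q[:,2],1),"yaw",np.polyfit(q[:,0],q[:,1],1)[0])
for n,(u,v) in(("B",(198,195)),("A",(434,190))):
    w=P[v-25:v+25,u-30:u+30].reshape(-1,3);w=w[(w[:,2]>.066)&(w[:,2]<.09)];t=w[w[:,2]>.076];print(n,len(w),len(t),np.round(t.mean(0)*1000,1),np.round((w.min(0)+w.max(0))*500,1))
m=(P[...,2]>.055)&(P[...,2]<.066)&(cv2.cvtColor(im,cv2.COLOR_BGR2HSV)[...,1]<70);m[:,:165]=0;m[:,465:]=0;m[290:]=0
m=cv2.morphologyEx(m.astype(np.uint8),cv2.MORPH_OPEN,np.ones((3,3)))>0
print(cv2.minAreaRect((P[m][:,:2]*1000).astype(np.float32)))
s=get_state();print(s["tcp_pos"],yaw()); 
im,P=world("wrist"); cv2.imwrite("pics/w3.png",im); np.save("w3.npy",P)
m=(P[...,2]<.035)&(im[...,2]<110)&(P[...,2]>.0)
for nm,a,b in(("rim",.022,.034),("floor",.0,.012)):
    k=cv2.morphologyEx((m&(P[...,2]>a)&(P[...,2]<b)).astype(np.uint8),cv2.MORPH_OPEN,np.ones((3,3)))>0
    q=P[k];print(nm,len(q),np.round(np.median(q,0)*1000,1))
plan([.5635,.329,.011],np.pi-.331,6,grip=-1)
E
```

```text
handle z slope [-0.00264349  0.16338363] yaw 0.03257305301972991
B 271 173 [581.  -83.1  81.2] [581.9 -83.4  75.7]
A 264 186 [572.   89.4  81.1] [572.9  90.2  76.1]
((577.7950439453125, 3.2094802856445312), (180.61285400390625, 220.85238647460938), 2.907060146331787)
[0.56511451 0.32618002 0.14220495] 2.8121277076061935
rim 3938 [571.  289.5  27.8]
floor 4735 [558.1 400.7   5.5]
[-1, 0.0, 0.0, 22.0, 0.0, 0.0, 0.0, -1, 1.0, 0.0, 22.0, 0.0, 0.0, 0.0, -1, 0.0, 1.0, 22.0, 0.0, 0.0, 0.0, -1, 1.0, 0.0, 22.0, 0.0, 0.0, 0.0, -1, 0.0, 1.0, 22.0, -0.001, 0.0, 0.0, -1, 1.0, 0.0, 22.0, 0.0, -0.001, 0.001]
```

View pics/w3.png

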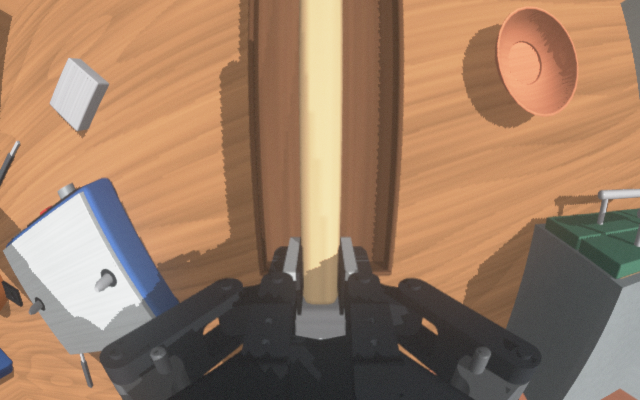

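The hammer is aligned and centred over the tray, whose walls are at columns 255 and 395. I'll lower it.

arm_command(
  moves=[-1,1,2,18,0,0,0,-1,0,0,28,0,0,0,-1,0,0,28,0,0,0,-1,0,0,26,0,0,0,-1,0,0,16,0,0,0,-1,0,0,9,0,0,0,-1,0,0,3,0,0,0,-1,0,0,0,0,0,0],
)

```text
clock: 7.98
tcp_pos: [0.5657, 0.3293, 0.0159]
orientation: [0.0, 0.164, 0.986, 0.0]
wrist_force: [1.0, -0.1, -4.4]
finger_gap: 0.0168
grip_force: 59.8
```

arm_command(
  moves=[-1,0,0,2,0,0,0,-1,0,0,2,0,0,0,-1,0,0,1,0,0,0,-1,0,0,0,0,0,0],
)

```text
clock: 8.48
tcp_pos: [0.5651, 0.3291, 0.0102]
orientation: [-0.0, 0.164, 0.986, -0.0]
wrist_force: [0.3, 0.7, -4.9]
finger_gap: 0.0166
grip_force: 59.8
```

arm_command(
  moves=[-1,0,0,0.5,0,0,0,-1,0,0,0.5,0,0,0,-1,0,0,0,0,0,0],
)

```text
clock: 8.85
tcp_pos: [0.5652, 0.3292, 0.0094]
orientation: [0.0, 0.164, 0.986, 0.0]
wrist_force: [0.4, -0.3, -2.1]
finger_gap: 0.0163
grip_force: 60.1
```

arm_command(
  moves=[-0.5,0,0,0,0,0,0,-0.4,0,0,0,0,0,0,-0.2,0,0,0,0,0,0,-0.1,0,0,0,0,0,0,-0.1,0,0,0,0,0,0],
)

```text
clock: 9.48
tcp_pos: [0.5652, 0.3291, 0.0093]
orientation: [0.0, 0.164, 0.986, -0.0]
wrist_force: [-0.3, -1.0, -0.7]
finger_gap: 0.0384
grip_force: 0.0
```

arm_command(
  moves=[-0.1,0,0,-10,0,0,0,-0.1,0,0,-30,0,0,0,-0.1,0,0,-50,0,0,0,-0.1,0,0,-50,0,0,0,-0.1,0,0,-50,0,0,0,-0.1,0,0,-20,0,0,0,-0.1,0,0,0,0,0,0],
)

```text
clock: 10.35
tcp_pos: [0.5664, 0.3297, 0.2223]
orientation: [0.002, 0.164, 0.986, 0.001]
wrist_force: [0.1, 0.2, -0.7]
finger_gap: 0.0386
grip_force: 0.0
```

```bash
python3 - <<'E'
from h import *
im,P=world("wrist"); cv2.imwrite("pics/w4.png",im); np.save("w4.npy",P)
s=get_state();print(s["tcp_pos"],yaw(),s["clock"],s["wrist_force"],s["joint_pos"])
plan([.53,-.25,.30],np.pi+.0,16)
E
```

```text
[0.56553754 0.32926397 0.22011129] 2.811784521122488 10.4 [-1.00874514 -0.79964138 -1.71912917] [ 4.04745634e-01  4.74280554e-01  2.57793946e-01  1.35244812e+00
 -1.32859669e-04  7.34552798e-01]
[1, -10.0, -35.0, -5.0, 0.0, 0.0, -0.021, 1, -9.0, -35.0, -5.0, 0.0, 0.0, -0.021, 1, -8.0, -35.0, -5.0, 0.0, 0.0, -0.021, 1, -7.0, -36.0, -5.0, 0.0, 0.0, -0.021, 1, -7.0, -36.0, -5.0, 0.0, 0.0, -0.02, 1, -6.0, -36.0, -5.0, 0.0, 0.0, -0.021, 1, -5.0, -36.0, -5.0, 0.0, 0.0, -0.02, 1, -4.0, -36.0, -5.0, 0.0, 0.0, -0.021]
[1, -4.0, -36.0, -5.0, 0.0, 0.0, -0.02, 1, -3.0, -36.0, -5.0, 0.0, 0.0, -0.021, 1, -2.0, -36.0, -5.0, 0.0, 0.0, -0.02, 1, -2.0, -36.0, -5.0, 0.0, 0.0, -0.021, 1, -1.0, -36.0, -5.0, 0.0, 0.0, -0.02, 1, 0.0, -36.0, -5.0, 0.0, 0.001, -0.021, 1, 1.0, -36.0, -5.0, 0.0, 0.0, -0.02, 1, 2.0, -37.0, -5.0, 0.001, 0.001, -0.021]
```

View pics/w4.png

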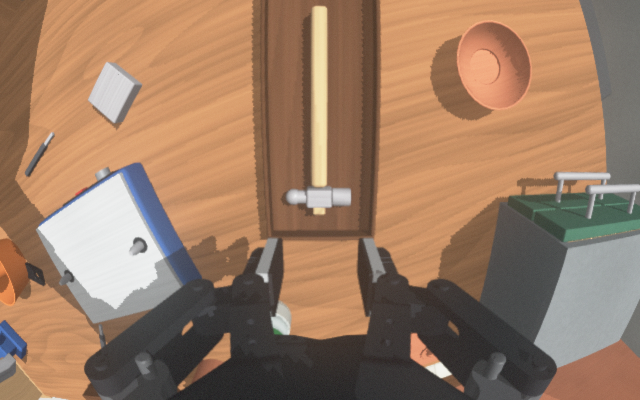

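The hammer lies flat in the tray, head at (318,197) and butt at (320,12). Next is the bowl.

```bash
python3 - <<'E'
from h import *
plan([.49,-.335,.33],2.618,16)
E
```

```text
[1, -9.0, -41.0, -7.0, 0.0, 0.0, 0.012, 1, -9.0, -41.0, -7.0, 0.0, 0.0, 0.012, 1, -10.0, -41.0, -7.0, 0.0, 0.0, 0.012, 1, -10.0, -40.0, -7.0, 0.0, 0.0, 0.012, 1, -11.0, -40.0, -7.0, 0.0, 0.0, 0.012, 1, -11.0, -40.0, -7.0, 0.0, 0.0, 0.012, 1, -12.0, -40.0, -7.0, 0.0, 0.0, 0.012, 1, -13.0, -40.0, -7.0, 0.0, 0.0, 0.012]
[1, -13.0, -40.0, -7.0, 0.0, 0.0, 0.012, 1, -13.0, -40.0, -7.0, 0.0, 0.0, 0.012, 1, -14.0, -39.0, -7.0, 0.0, 0.0, 0.012, 1, -14.0, -39.0, -7.0, 0.0, 0.0, 0.012, 1, -15.0, -39.0, -7.0, 0.0, 0.0, 0.012, 1, -15.0, -39.0, -6.0, 0.0, 0.0, 0.013, 1, -16.0, -39.0, -7.0, 0.001, 0.001, 0.012, 1, -17.0, -38.0, -6.0, 0.0, 0.0, 0.013]
```

arm_command(
  moves=[1,-9,-41,-7,0,0,0.012,1,-9,-41,-7,0,0,0.012,1,-10,-41,-7,0,0,0.012,1,-10,-40,-7,0,0,0.012,1,-11,-40,-7,0,0,0.012,1,-11,-40,-7,0,0,0.012,1,-12,-40,-7,0,0,0.012,1,-13,-40,-7,0,0,0.012],
)

```text
clock: 11.4
tcp_pos: [0.5258, -0.004, 0.2736]
orientation: [-0.002, 0.211, 0.977, -0.0]
wrist_force: [0.5, 0.1, -0.4]
finger_gap: 0.0854
grip_force: 0.0
```

arm_command(
  moves=[1,-13,-40,-7,0,0,0.012,1,-13,-40,-7,0,0,0.012,1,-14,-39,-7,0,0,0.012,1,-14,-39,-7,0,0,0.012,1,-15,-39,-7,0,0,0.012,1,-15,-39,-6,0,0,0.013,1,-16,-39,-7,0,0,0.012,1,-17,-38,-6,0,0,0.013],
)

```text
clock: 12.4
tcp_pos: [0.4895, -0.3361, 0.3275]
orientation: [-0.001, 0.259, 0.966, 0.001]
wrist_force: [1.1, 0.4, -0.2]
finger_gap: 0.0854
grip_force: 0.0
```

arm_command(
  moves=[1,0,0,0,0,0,0,1,0,0,0,0,0,0],
)

```text
clock: 12.65
tcp_pos: [0.4898, -0.3346, 0.3277]
orientation: [-0.001, 0.259, 0.966, 0.001]
wrist_force: [-0.2, 0.6, -0.0]
finger_gap: 0.0851
grip_force: 0.0
```

```bash
python3 - <<'E'
from h import *
im,P=world("wrist"); cv2.imwrite("pics/w5.png",im); np.save("w5.npy",P)
s=get_state();print(s["tcp_pos"],yaw(),s["clock"])
hsv=cv2.cvtColor(im,cv2.COLOR_BGR2HSV)
near=np.hypot(P[...,0]-.528,P[...,1]+.355)<.14
g=near&(P[...,2]>.085)&(P[...,2]<.14)&(im.max(-1)<90)
g=cv2.morphologyEx(g.astype(np.uint8),cv2.MORPH_OPEN,np.ones((3,3)))>0
for nm,k in(("bar",g),("bartop",g&(P[...,2]>.114))):
    q=P[k];print(nm,len(q),cv2.minAreaRect((q[:,:2]*1000).astype(np.float32)),np.percentile(q[:,2],[5,50,95]))
rim=near&(P[...,2]>.06)&(P[...,2]<.075)&(hsv[...,1]>120)
q=P[rim]; A=np.c_[2*q[:,:2],np.ones(len(q))]; c=np.linalg.lstsq(A,(q[:,:2]**2).sum(1),rcond=None)[0];print("rim",len(q),c[:2],np.sqrt(c[2]+c[0]**2+c[1]**2),np.median(q[:,2]))
e=near&(P[...,2]>.003)&(P[...,2]<.02)&(im.max(-1)<70)
n,l,st,_=cv2.connectedComponentsWithStats(e.astype(np.uint8))
for k in range(1,n):
    if st[k,4]>80:
        q=P[l==k];print("ear",st[k],cv2.minAreaRect((q[:,:2]*1000).astype(np.float32)),np.median(q,0))
E
```

```text
[ 0.48995591 -0.33407988  0.32809392] 2.6184072413923687 12.7
bar 155 ((526.7428588867188, -352.4885559082031), (17.808731079101562, 45.963096618652344), 59.29194641113281) [0.11049757 0.11951629 0.12132738]
bartop 139 ((526.7428588867188, -352.4885559082031), (17.808731079101562, 45.963096618652344), 59.29194641113281) [0.11588473 0.11972721 0.12136323]
rim 1492 [ 0.52909002 -0.35313858] 0.06834609044648311 0.06739133530991231
```

View pics/w5.png

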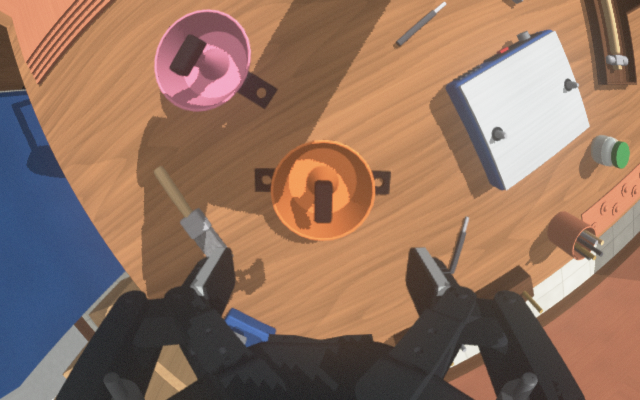

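The orange bowl is at (323,190), its ears at (264,180) and (382,183), and its grip bar at (323,202).

```bash
python3 - <<'E'
from h import *
P=np.load("w5.npy");im=cv2.imread("pics/w5.png");hsv=cv2.cvtColor(im,cv2.COLOR_BGR2HSV)
v,u=np.mgrid[:400,:640]
c=[]
for a,b in((250,276),(372,395)):
    m=(u>a)&(u<b)&(v>160)&(v<205)&(im.max(-1)<80)&(P[...,2]<.02)
    q=P[m];print("ear",m.sum(),np.round(q.mean(0)*1000,1)); c.append(q.mean(0))
d=c[0]-c[1];print("ear line deg",np.degrees(np.arctan2(d[1],d[0]))%180)
m=(u>308)&(u<338)&(v>172)&(v<228)&(im.max(-1)<75)
q=P[m&(P[...,2]>.112)];print("bartop",m.sum(),len(q),cv2.minAreaRect((q[:,:2]*1000).astype(np.float32)),np.median(q[:,2]))
print(im[180:226:5,323].tolist())
# grip sides rim per radius
cc=np.array([.5275,-.3525])
rr=(P[...,2]>.063)&(P[...,2]<.074)&(hsv[...,1]>120)
q=P[rr];q=q[np.hypot(*(q[:,:2]-cc).T)<.08]
q=q[np.hypot(*(q[:,:2]-cc).T)>.062];(x,y),r=cv2.minEnclosingCircle((q[:,:2]*1000).astype(np.float32));print(x,y,r)
for ca in ((.527,-.3527),): plan([*ca,.090],np.radians(90+59.8),8)
E
```

```text
ear 260 [ 478.8 -432.3    8.3]
ear 1 [ 579.9 -270.9    9.1]
ear line deg 57.95265284036907
bartop 0 0 ((0.0, 0.0), (0.0, 0.0), 0.0) nan
[[54, 88, 145], [55, 60, 88], [52, 61, 88], [52, 60, 88], [56, 64, 91], [54, 63, 91], [54, 63, 91], [55, 61, 89], [56, 66, 90], [78, 134, 224]]
529.8225708007812 -353.67822265625 72.138671875
[1, -5.0, 0.0, 30.0, 0.0, 0.0, 0.0, 1, -5.0, 0.0, 30.0, 0.0, 0.0, 0.001, 1, -5.0, 0.0, 30.0, 0.0, 0.0, 0.0, 1, -5.0, 0.0, 30.0, 0.0, 0.0, 0.001, 1, -5.0, 1.0, 29.0, 0.0, -0.001, 0.0, 1, -6.0, 0.0, 30.0, 0.0, 0.0, 0.001, 1, -5.0, 1.0, 30.0, 0.0, -0.001, 0.0, 1, -6.0, 0.0, 29.0, 0.001, 0.0, 0.001]
  return _methods._mean(a, axis=axis, dtype=dtype,
  ret = ret.dtype.type(ret / rcount)
```

```bash
python3 - <<'E'
from h import *
P=np.load("w5.npy");im=cv2.imread("pics/w5.png");hsv=cv2.cvtColor(im,cv2.COLOR_BGR2HSV)
v,u=np.mgrid[:400,:640]
c=[]
for a,b in((250,274),(374,395)):
    m=(u>a)&(u<b)&(v>160)&(v<205)&(im.max(-1)<110)&(P[...,2]<.02)&(hsv[...,1]<150)
    q=P[m];r=cv2.minAreaRect((q[:,:2]*1000).astype(np.float32));print("ear",m.sum(),np.round(q.mean(0)*1000,1),r); c.append(q[:,:2].mean(0))
d=c[0]-c[1];print("ear line deg",np.degrees(np.arctan2(d[1],d[0]))%180)
m=(u>305)&(u<341)&(v>172)&(v<230)&(im.max(-1)<110)&(P[...,2]>.116)&(P[...,2]<.126)
m=cv2.morphologyEx(m.astype(np.uint8),cv2.MORPH_OPEN,np.ones((2,2)))>0
q=P[m];print("bartop",len(q),q.mean(0),cv2.minAreaRect((q[:,:2]*1000).astype(np.float32)),np.median(q[:,2]))
E
```

```text
ear 349 [ 479.4 -432.2    7.5] ((482.4127197265625, -432.907470703125), (32.2061653137207, 39.14851379394531), 57.477622985839844)
ear 250 [ 577.7 -271.8    7.9] ((578.0120849609375, -273.09271240234375), (22.588279724121094, 35.48202896118164), 62.95292282104492)
ear line deg 58.49621789772617
bartop 619 [nan nan nan] ((547.4741821289062, -351.3690185546875), (14.600132942199707, 82.73242950439453), 71.30241394042969) nan
```

```bash
python3 - <<'E'
from h import *
plan([.529,-.353,.090],2.602,1)
E
```

```text
[1, -44.0, 3.0, 238.0, 0.001, -0.002, 0.016]
```

arm_command(
  moves=[1,-11,1,25,0,-0.002,0.008,1,-11,1,40,0,0,0.008,1,-11,1,40,0,0,0,1,-11,0,40,0,0,0,1,0,0,35,0,0,0,1,0,0,30,0,0,0,1,0,0,18,0,0,0,1,0,0,9,0,0,0],
)

```text
clock: 13.7
tcp_pos: [0.5296, -0.3531, 0.091]
orientation: [-0.0, 0.266, 0.964, 0.0]
wrist_force: [-0.4, -0.1, -0.4]
finger_gap: 0.0854
grip_force: 0.0
```

arm_command(
  moves=[1,0,0,0,0,0,0,0.3,0,0,0,0,0,0,0,0,0,0,0,0,0,-0.2,0,0,0,0,0,0],
)

```text
clock: 14.2
tcp_pos: [0.5302, -0.3555, 0.093]
orientation: [0.001, 0.267, 0.964, -0.001]
wrist_force: [0.9, 0.1, -0.5]
finger_gap: 0.0347
grip_force: 0.0
```

arm_command(
  moves=[-0.35,0,0,0,0,0,0,-0.5,0,0,0,0,0,0,-1,0,0,0,0,0,0,-1,0,0,0,0,0,0,-1,0,0,0,0,0,0],
  newtons=80,
)

```text
clock: 14.82
tcp_pos: [0.5303, -0.355, 0.0929]
orientation: [0.001, 0.267, 0.964, -0.0]
wrist_force: [-0.2, 3.0, 5.3]
finger_gap: 0.0206
grip_force: 79.6
```

arm_command(
  moves=[-1,0,0,-5,0,0,0,-1,0,0,-15,0,0,0,-1,0,0,-30,0,0,0,-1,0,0,-35,0,0,0,-1,0,0,-25,0,0,0,-1,0,0,-10,0,0,0,-1,0,0,0,0,0,0],
)

```text
clock: 15.7
tcp_pos: [0.5299, -0.3553, 0.2126]
orientation: [0.001, 0.267, 0.964, -0.001]
wrist_force: [0.6, 0.2, -6.7]
finger_gap: 0.0207
grip_force: 79.0
```

```bash
python3 - <<'E'
from h import *
s=get_state();print(s["tcp_pos"],yaw(),s["clock"],s["orientation"])
im,P=world("wrist"); cv2.imwrite("pics/w6.png",im); np.save("w6.npy",P)
hsv=cv2.cvtColor(im,cv2.COLOR_BGR2HSV)
print(hsv[...,1].mean())
plan([.577,.003,.215],np.pi+.0505,14,grip=-1)
E
```

```text
[ 0.52988882 -0.35526885  0.21262806] 2.6017251904249696 15.7 [ 1.24650836e-03  2.66667536e-01  9.63787636e-01 -5.13978947e-04]
97.10643359375
[-1, 10.0, 24.0, 0.0, 0.0, 0.0, -0.042, -1, 9.0, 24.0, 0.0, 0.0, 0.0, -0.042, -1, 8.0, 24.0, 0.0, 0.0, 0.0, -0.042, -1, 7.0, 25.0, 0.0, 0.0, 0.0, -0.042, -1, 6.0, 25.0, 0.0, 0.0, 0.0, -0.042, -1, 5.0, 25.0, 0.0, 0.0, 0.0, -0.042, -1, 4.0, 26.0, 0.0, 0.0, 0.0, -0.042, -1, 3.0, 26.0, -1.0, 0.0, 0.0, -0.042]
[-1, 2.0, 26.0, 0.0, 0.0, 0.0, -0.042, -1, 1.0, 26.0, -1.0, 0.0, 0.0, -0.042, -1, 0.0, 26.0, 0.0, 0.0, 0.0, -0.043, -1, -1.0, 25.0, -1.0, 0.0, 0.0, -0.042, -1, -3.0, 26.0, 0.0, 0.0, 0.0, -0.043, -1, -3.0, 25.0, -1.0, 0.0, 0.001, -0.042]
```

View pics/w6.png

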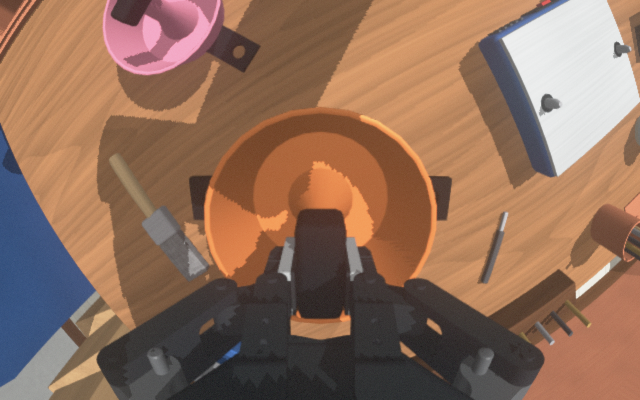

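The bowl is held level, its rim spanning columns 205–435 and its ears at (200,195) and (443,198). Next I measure it in the tool frame.

```bash
cat > b.py <<'E'
from h import *
def bowl(im,P,s):
    M=q2m(s["orientation"]);Q=(P-np.array(s["tcp_pos"]))@M  # tool frame
    hsv=cv2.cvtColor(im,cv2.COLOR_BGR2HSV);x,y,z=Q[...,0],Q[...,1],Q[...,2]
    o=(hsv[...,0]<22)&(hsv[...,1]>130)&(np.hypot(x,y)<.085)&(abs(z-.024)<.012)
    o=cv2.morphologyEx(o.astype(np.uint8),cv2.MORPH_OPEN,np.ones((2,2)))>0
    q=Q[o];q=q[(np.hypot(q[:,0],q[:,1])>.06)]
    # outermost point in each angular bin
    a=np.arctan2(q[:,1],q[:,0]);b=np.digitize(a,np.linspace(-np.pi,np.pi,73));
    e=np.array([q[b==k][np.argmax(np.hypot(*q[b==k,:2].T))] for k in np.unique(b)])
    f=lambda p:np.hypot(e[:,0]-p[0],e[:,1]-p[1])-.072
    from scipy.optimize import least_squares
    r=least_squares(f,[0,0],loss="soft_l1",f_scale=.001);print("rim bins",len(e),"centre tool",np.round(r.x*1000,1),"res",np.round(np.std(r.fun)*1000,1))
    A=np.c_[e[:,:2],np.ones(len(e))];print("rim plane z tilt",np.round(np.linalg.lstsq(A,e[:,2],rcond=None)[0],4))
    c=[]
    for sg in(-1,1):
        k=(im.max(-1)<110)&(hsv[...,1]<170)&(sg*y>.07)&(sg*y<.115)&(abs(x)<.03)&(z>.06)&(z<.105)
        k=cv2.morphologyEx(k.astype(np.uint8),cv2.MORPH_OPEN,np.ones((3,3)))>0
        g=Q[k];print("ear",sg,len(g),np.round(g.mean(0)*1000,1),"x range",np.round(np.percentile(g[:,0],[2,98])*1000,1),"ymax",round(abs(g[:,1]).max()*1000,1));c.append([np.percentile(g[:,0],[2,98]).mean(),g[:,1].mean(),g[:,2].mean()])
    d=np.array(c[1])-c[0];print("bowl y axis vs tool y (rad, about tool z)",np.round(-d[0]/d[1],4),"tilt",np.round(d[2]/d[1],4))
if __name__=="__main__":
    bowl(cv2.imread("pics/w6.png"),np.load("w6.npy"),get_state())
E
python3 b.py
```

```text
rim bins 64 centre tool [-0.9  2.1] res 53.7
rim plane z tilt [-0.5618  0.5755  0.0726]
ear -1 644 [  4.3 -99.   83.7] x range [-15.8  19.1] ymax 106.7
ear 1 599 [ 4.4 98.9 84. ] x range [-15.9  18.6] ymax 106.0
bowl y axis vs tool y (rad, about tool z) 0.0017 tilt 0.0016
```

```bash
sed -i 's/    q=Q\[o\];q=/    q=Q[o];q=q[np.isfinite(q[:,0])\&(abs(q[:,2]-.024)<.012)\&(np.hypot(q[:,0],q[:,1])<.085)];q=/; s/b=np.digitize/b=np.digitize/' b.py; python3 b.py
```

```text
rim bins 62 centre tool [-0.1  0.6] res 1.2
rim plane z tilt [-0.0118  0.0048  0.0243]
ear -1 644 [  4.3 -99.   83.7] x range [-15.8  19.1] ymax 106.7
ear 1 599 [ 4.4 98.9 84. ] x range [-15.9  18.6] ymax 106.0
bowl y axis vs tool y (rad, about tool z) 0.0017 tilt 0.0016
```

arm_command(
  moves=[-1,7,14,0,0,0,-0.042,-1,9,24,0,0,0,-0.042,-1,9,26,0,0,0,-0.042,-1,8,28,0,0,0,-0.042,-1,6,28,0,0,0,-0.042,-1,5,28,0,0,0,-0.042,-1,4,28,0,0,0,-0.042,-1,3,28,0,0,0,-0.042],
)

```text
clock: 16.75
tcp_pos: [0.5582, -0.1424, 0.2118]
orientation: [0.0, 0.099, 0.995, 0.0]
wrist_force: [-0.5, 0.5, -6.1]
finger_gap: 0.0207
grip_force: 79.0
```

arm_command(
  moves=[-1,2,28,0,0,0,-0.042,-1,1,28,0,0,0,-0.042,-1,0,28,0,0,0,-0.043,-1,-1,26,-1,0,0,-0.042,-1,-3,20,0,0,0,-0.043,-1,-3,12,-1,0,0,-0.042,-1,0,0,0,0,0,0,-1,0,0,0,0,0,0],
)

```text
clock: 17.75
tcp_pos: [0.5789, -0.005, 0.214]
orientation: [0.001, -0.025, 1.0, -0.001]
wrist_force: [0.6, 0.6, -6.6]
finger_gap: 0.0209
grip_force: 79.1
```

```bash
python3 - <<'E'
from h import *
from b import bowl
s=get_state();print(s["tcp_pos"],yaw(),s["clock"],s["orientation"],s["wrist_force"],s["ft_torque"])
im,P=world("wrist"); cv2.imwrite("pics/w7.png",im); np.save("w7.npy",P); bowl(im,P,s)
plan([.577,.0027,.190],np.pi+.0505,1,grip=-1,rnd=1)
E
```

```text
[ 0.57887677 -0.00501966  0.21396394] -3.09207738698426 17.75 [ 7.26097907e-04 -2.47544949e-02  9.99692956e-01 -8.25035467e-04] [ 0.63750715  0.63062439 -6.59023994] [-0.02260191  0.02820469 -0.00103741]
rim bins 62 centre tool [-0.8  0.1] res 1.5
rim plane z tilt [-0.0174 -0.0003  0.0253]
ear -1 642 [  5.  -99.1  84.9] x range [-15.2  19.7] ymax 106.2
ear 1 554 [ 4.8 99.  84.9] x range [-15.   19.1] ymax 105.5
bowl y axis vs tool y (rad, about tool z) 0.0009 tilt 0.0001
[-1, 1.5, 8.0, 23.9, -0.002, 0.001, -0.001]
```

View pics/w7.png

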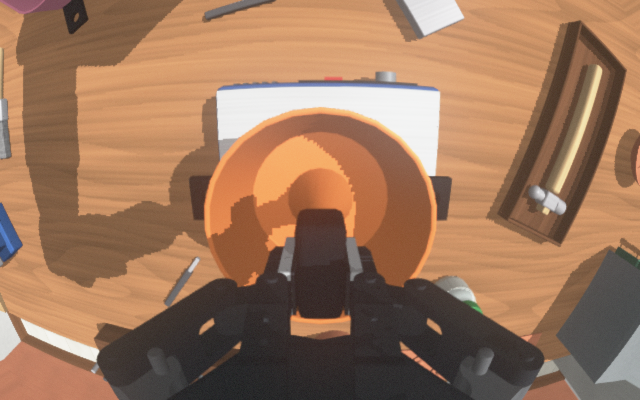

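The bowl is level above the deck, its ears at (198,198) and (443,198). The hammer is still in the tray at (570,140).

arm_command(
  moves=[-1,0.8,4,6,-0.002,0,0,-1,0,4,8,0,0,0,-1,0,0,8,0,0,0,-1,0,0,2,0,0,0,-1,0,0,0,0,0,0,-1,0,0,0,0,0,0],
)

```text
clock: 18.55
tcp_pos: [0.578, 0.0034, 0.1904]
orientation: [0.001, -0.025, 1.0, 0.0]
wrist_force: [0.8, -0.8, -5.6]
finger_gap: 0.0206
grip_force: 79.0
```

arm_command(
  moves=[-1,0,0,4,0,0,0,-1,0,0,4,0,0,0,-1,0,0,4,0,0,0,-1,0,0,3,0,0,0,-1,0,0,0,0,0,0],
)

```text
clock: 19.18
tcp_pos: [0.5775, 0.0036, 0.1747]
orientation: [0.0, -0.025, 1.0, 0.0]
wrist_force: [0.5, -0.6, -5.7]
finger_gap: 0.021
grip_force: 79.1
```

```bash
python3 -c "
from h import *
s=get_state();print(s['tcp_pos'],s['wrist_force'],s['ft_torque'])"
```

```text
[0.57753536 0.00355653 0.17465437] [ 0.5422722  -0.6123164  -5.69520005] [ 0.01210207 -0.01576763 -0.00980653]
```

arm_command(
  moves=[-1,0,0,3,0,0,0,-1,0,0,3,0,0,0,-1,0,0,0,0,0,0],
)

```text
clock: 19.55
tcp_pos: [0.5775, 0.0035, 0.1687]
orientation: [0.001, -0.025, 1.0, 0.0]
wrist_force: [0.3, 0.2, -5.8]
finger_gap: 0.0204
grip_force: 79.1
```

arm_command(
  moves=[-1,0,0,2,0,0,0,-1,0,0,2,0,0,0,-1,0,0,0,0,0,0],
)

```text
clock: 19.92
tcp_pos: [0.5777, 0.0035, 0.1649]
orientation: [0.001, -0.025, 1.0, 0.0]
wrist_force: [-0.1, 0.4, -6.2]
finger_gap: 0.0206
grip_force: 79.1
```

Now past the taper with no contact; continue.

arm_command(
  moves=[-1,0,0,3,0,0,0,-1,0,0,3,0,0,0,-1,0,0,3,0,0,0,-1,0,0,0,0,0,0],
)

```text
clock: 20.42
tcp_pos: [0.5775, 0.0036, 0.1556]
orientation: [0.0, -0.025, 1.0, 0.0]
wrist_force: [-0.6, 1.1, -6.0]
finger_gap: 0.0209
grip_force: 79.1
```

arm_command(
  moves=[-1,0,0,1.5,0,0,0,-1,0,0,1,0,0,0,-1,0,0,0,0,0,0],
)

```text
clock: 20.8
tcp_pos: [0.5778, 0.0035, 0.1535]
orientation: [0.001, -0.025, 1.0, 0.0]
wrist_force: [-0.5, 0.5, -5.9]
finger_gap: 0.0205
grip_force: 79.1
```

arm_command(
  moves=[-1,0,0,0.5,0,0,0,-1,0,0,0.5,0,0,0,-1,0,0,0,0,0,0],
)

```text
clock: 21.18
tcp_pos: [0.5779, 0.0036, 0.1529]
orientation: [0.001, -0.025, 1.0, 0.0]
wrist_force: [-1.1, 0.8, -3.4]
finger_gap: 0.0206
grip_force: 79.6
```

Contact is starting at the expected height. One more small press, then a slow release.

arm_command(
  moves=[-1,0,0,0.5,0,0,0,-1,0,0,0.3,0,0,0,-1,0,0,0,0,0,0],
)

```text
clock: 21.55
tcp_pos: [0.5779, 0.0036, 0.1529]
orientation: [0.001, -0.025, 1.0, 0.0]
wrist_force: [-4.3, 0.3, 6.0]
finger_gap: 0.0205
grip_force: 80.5
```

arm_command(
  moves=[-0.45,0,0,0,0,0,0,-0.35,0,0,0,0,0,0,-0.2,0,0,0,0,0,0,0.1,0,0,0,0,0,0,0.3,0,0,0,0,0,0,0.3,0,0,0,0,0,0],
)

```text
clock: 22.3
tcp_pos: [0.5778, 0.0035, 0.1517]
orientation: [0.001, -0.025, 1.0, 0.0]
wrist_force: [-0.0, -0.1, -0.3]
finger_gap: 0.0555
grip_force: 0.0
```

arm_command(
  moves=[0.3,0,0,-10,0,0,0,0.3,0,0,-25,0,0,0,0.3,0,0,-40,0,0,0,0.3,0,0,-40,0,0,0,0.3,10,0,-30,0,0,0,0.3,10,0,-20,0,0,0,0.3,0,0,0,0,0,0,0.3,0,0,0,0,0,0],
)

```text
clock: 23.3
tcp_pos: [0.5577, 0.0024, 0.3162]
orientation: [0.001, -0.025, 1.0, 0.0]
wrist_force: [-0.8, -0.0, 0.3]
finger_gap: 0.0556
grip_force: 0.0
```

```bash
python3 - <<'E'
from h import *
s=get_state();print(s["tcp_pos"],s["wrist_force"],s["clock"])
im,P=world("wrist");cv2.imwrite("pics/w8.png",im);hsv=cv2.cvtColor(im,cv2.COLOR_BGR2HSV)
X,Y,Z=P[...,0],P[...,1],P[...,2];c=np.array([.577,.003]);D=np.hypot(X-c[0],Y-c[1])
k=(Z>.118)&(Z<.136)&(D<.08)&(D>.062)&(hsv[...,1]>130)
q=P[k];f=np.linalg.lstsq(np.c_[q[:,:2]-c,np.ones(len(q))],q[:,2],rcond=None)[0];print("rim",len(q),"tilt+z",f,cv2.minEnclosingCircle((q[:,:2]*1000).astype(np.float32)))
cc=[]
for sg in(1,-1):
    e=(sg*(Y-.003)>.076)&(sg*(Y-.003)<.11)&(abs(X-.577)<.03)&(im.max(-1)<110)&(Z>.06)&(Z<.076)
    g=P[e];print("ear",len(g),np.median(g,0));cc.append(np.median(g,0))
    t=(sg*(Y-.003)>.076)&(sg*(Y-.003)<.1)&(abs(X-.577)<.012)&(Z>.077)&(Z<.09);print(" peg px",t.sum(),np.median(P[t],0) if t.any() else 0)
d=cc[0]-cc[1];print("yaw",-d[0]/d[1])
E
```

```text
[0.55768143 0.00237471 0.31620734] [-0.80535198 -0.03874196  0.31552737] 23.3
rim 2050 tilt+z [-0.02071531  0.00536999  0.12577118] ((576.9368896484375, 3.5664429664611816), 71.395263671875)
ear 336 [0.5673065  0.09944323 0.06826134]
 peg px 55 [0.57136455 0.08939448 0.08144342]
ear 381 [ 0.57623073 -0.09277215  0.0681982 ]
 peg px 52 [ 0.58024854 -0.08350584  0.08113771]
yaw 0.0464282613586094
```

Both ears read 68 mm (60 + 8), with the pegs standing through the holes. The bowl's centre is within about 1 mm, its yaw is aligned, and nothing is touched.

```bash
python3 -c "
from workcell import *
print(hand_in())"
```

```text
the job is handed in; nothing more can be done
None
```

I laid the hammer flat in the tool tray and seated the orange bowl on both pegs, fully down on the deck, then handed the job in at about 23 s; `hand_in()` returned no verdict.

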